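Crack the gummed lid of a solvent soak tank with a pull hook and hold it ajar

ROBOT

A 7-joint arm with a two-finger parallel gripper is mounted at the origin on the work surface. World frame = base frame: x ahead of the robot, y to its left, z up, the work surface at z = 0. Lengths are in mm, angles in degrees, forces in N, time in s.
With the tool pointing down it reaches from about 400 to 900 mm from the base axis. Payload 5.6 kg.
Tool frame: the origin (TCP) lies between the finger pads; the fingertips stand 22 mm ahead of it and the grasp point (between the pads) lies 3 mm ahead of it; y points along the fingers, x is the direction in which the jaws open and shut, and the axes are right-handed (so a half turn about y gives the same grasp; the last joint's range is limited). The gripper opens to 92 mm and grips with 3 to 60 N. Pads are 20 mm wide; open, the fingers measure 128 mm over their backs; the gripper's body (75 mm by 189 mm) begins 69 mm behind the grasp point.
Start: joints at [67.494, 26.786, -0.665, 91.828, 0.344, 61.387, -3.226], TCP at [222.721, -610.658, 236.592] pointing down, gripper open.
Joint ranges: [-144.91, 144.91], [-17.63, 115.5], [-89.93, 88.59], [15.96, 139.68], [-74.01, 254.01], [8.47, 105.57], [-167.45, 167.45]. Speed limits (degrees/s): [147.25, 147.25, 180, 180, 180, 180, 180].

INTERFACE

Orientations are given as a 3x3 rotation matrix whose columns are the frame's x, y, z axes.
In Python, from plant import * gives the robot as it stands. The module is installed in compiled form; this text tells all that it offers.
- The arm moves only by the tool apply_moves, never from a script. Its argument "increments" is a list of rows, each an object of numbers: "tx", "ty", "tz": the shift along the tool's x, y, z in cm; "twist": the turn about the tool's y in rad. In form: [{"tx": .., "ty": .., "tz": .., "twist": ..}, ...]. A call has 1 to 10 rows; each row shifts and turns the pose as measured when the row begins, along the tool's axes as they then stand; what a row does not reach is not made up. A row lasts 1/12 s, in which the tool goes at most 41.7 mm and 7.16 degrees, less where a joint would pass 70% of its speed; a pose out of reach is approached as far as the arm can. A call is refused whole if a number of a shift passes 4.17 or a number of a turn 0.125, either way. A call with a gripper value outside its range is refused whole. "grip" is the finger opening in cm, from 0 to 9.19, set as the call begins (left out, the last holds). The fingers move at their own pace and stop on an object; the grip force is fixed at half the most. Time passes only in rows, so rows that do not move let the fingers close. It gives the time, the measured TCP pose, the force and the opening at its end, in the units of the state.
- get_obs(): the state, without advancing time (a new reading comes with each control period).
- capture(name): name is "scene" or "top" or "wrist"; returns a dict with "img" (384x512x3 uint8, red, green, blue), "fx", "fy", "cx", "cy" (pixels), "distortion" ([k1, k2, p1, p2, k3] as OpenCV has them; the pictures are not rectified), "T" (4x4, takes a point from camera to world coordinates); the wrist camera has in their place "mount" (4x4, takes a point from camera to tool coordinates, whose origin is the TCP and whose axes are the tool frame's). Camera axes: x right, y down, z forward; pixel columns grow to the right and rows downward; lengths in mm; the calibration is good to about 2 mm. A picture is of the moment at which its call begins: read the wrist's pose just before it. There is no depth.
- close_job(): hands the job in, once; it reports no verdict.
The state is a dict: "time": time; "qpos": joint angles; "joint_vel": joint speeds; "effort": joint torques, N m; "ee_pos": TCP position; "eef_rot": TCP orientation; "force": force on the tool from outside, world axes, zero at the start; "wrist_torque": the same for the moment, N m; "finger_gap": finger opening in mm.
Only numpy, scipy, OpenCV 4.12 (cv2) and the standard library are available. Lean on these libraries where they do the work, as an engineer would, in place of code of your own. Each camera call takes 0.05 s, during which the arm holds its last target. There are 200 camera calls.

TASK

Vent the solvent soak tank: take the yellow-handled pull hook out of its wooden block, slide the hook's foot sideways through the red eye on the front of the still shut lid, and pull up until the gummed gasket lets go. Hold the lid ajar on the hook, its front edge about 25 mm open so that the vapour can drain off, without letting it fly open past 70 mm, and finish like that, still holding it. Lift with the hook alone, keeping the gripper off the tank, and leave the parts on the counter where they lie.

Things in the scene. Friction and masses are not known exactly. Their poses are not given: they have to be found in the camera images.
- hook_handle (a point): pull hook, an L-shaped tool hanging upright in the block; this is the centre of its yellow handle: 24 mm along the tool's x, 16 mm along its y, reaching 35 mm above and below. Axes: z up along handle and shank, x the way the foot points. Under the handle a brass collar, 26 mm wide, 5 mm thick, rests on the block; a 6 mm steel shank goes on down to the foot. About 120 g.
- hook_foot (a point): middle of the hook's foot, the 6 mm steel rod end with a round tip that runs square from the shank's lower end along the tool's +x. This point is 112 mm below the handle's centre and 15 mm out from the shank's middle line; the tip is 18 mm farther out. Axes as for the handle.
- block: fixed wooden bench block, 60 mm (its x) by 100 mm (its y), 88 mm high, origin under its centre. The hook hangs in a slot in it, 46 x 11 mm and right through, by its collar; the foot, pointing along the block's +y, comes out straight up: raise the hook 80 mm or more to clear.
- eye (a point): centre of the eye on the lid: a round hole, 17 mm wide, in an upright red 4 mm steel plate standing forward from the middle of the lid's front edge. Axes turn with the lid: y runs through the hole, parallel to the hinge; -x forward; z up when shut. The plate reaches 16 mm forward, 15 mm up and down; the lid's edge is 18 mm behind. The hinge line is 224 mm behind (+x) and 15 mm below.
- lid (a joint): lid angle in rad: 0 shut, growing as the front edge rises (edge 206 mm from the hinge: 0.12 rad is 25 mm open). The gummed gasket holds the lid shut until about 12 N lift at the eye, weight included, and lets go within 8 mm of lift; after that the lid weighs 2 to 3 N at the eye and falls shut if let go.
- tank: fixed stainless soak tank, 200 mm deep (x), 240 mm wide (y), origin under its centre, its front to -x; the lid's top is 123 mm above the counter, hinged along the far side
- lid_edge (a point): middle of the underside of the lid's front edge; axes as for the eye
- dome_a_mid (a point): bystander: aluminium tweeter dome on a black flange, 52 mm across, 13 mm high; this point is its centre, half-way up
- dome_b_mid (a point): bystander: the other tweeter dome, the same
- cup_mid (a point): bystander: red plastic terminal cup, 78 mm across, 29 mm high; this point is its centre, half-way up
- pole_mid (a point): bystander: chrome-plated pole piece, 70 mm across, 34 mm high; this point is its centre, half-way up
Mind the look-alikes: they are no part of the job. There is more than one size of the part that bears hook_handle; the job needs the middle-sized.

How it is judged (in metres and radians):
On the way, in this order (a step that is already met when the one before it is completed fails the run):
1. the hook's foot is through the eye while the lid is still shut (distance between hook_foot and eye below 0.013 m and angle between the x axis of hook_foot and the y axis of eye, either way round below 0.45 rad and value of joint lid below 0.02 rad), for 0.2 s.
2. the seal is broken and the lid is held ajar on the hook, 15 to 40 mm at its front edge, for a second (distance between hook_foot and eye below 0.013 m and value of joint lid between 0.073 and 0.195 rad), for 1 s.
At the end, for the whole second after the job is handed in: The lid stands still, 15 to 40 mm open at its front edge, carried by the hook alone: its foot is through the eye (the middle of the foot within 13 mm of the eye's centre), its weight is on the foot, and the gripper holds the hook and does not touch the lid (all of step 2 and velocity of joint lid between -0.1 and 0.1 rad/s and angle between the x axis of hook_foot and the y axis of eye, either way round below 0.45 rad and contact force between the fingers and hook above 3 N and contact force between hook and lid above 0.5 N and contact force between the fingers and lid below 0.3 N); the arm keeps its last pose, push and grip.
It fails at once if the lid flew open (more than 70 mm at its front edge) (value of joint lid above 0.346 rad).
It fails at once if the gripper or the arm pushed against the tank or its lid (contact force between any of the fingers, the arm and tank above 2 N).
It fails at once if a part on the counter was moved by more than 25 mm (distance of any of dome_a_mid, dome_b_mid, cup_mid, pole_mid from where it was at the start of the episode above 0.025 m).
It also fails if it takes over 51 s, if anything falls off the work surface, if the arm or the gripper's body presses on something with over 40 N, if the wrist force passes 120 N, or if a joint passes its speed limit or range.

## Working session

There is one attempt and no reset: what is moved stays moved. The work goes in short steps, Python scripts to look and compute and a tool call to move; the robot and the scene stay as the last step left them, time stands still between calls to the robot, and variables do not carry over. Pictures are saved under pics/ and viewed, about 8 in all and at most 12, crops included, and the job is handed in when it is done.

Besides the shell and the picture viewer there is one more tool, called after ">>>" as name(argument=value, ...) on one line, values as JSON. apply_moves: Moves the arm, as the interface text tells. Its arguments: {"type":"object","properties":{"increments":{"type":"array"},"grip":{"type":"number"}},"required":["increments"]}

```bash
mkdir -p pics
cat > h.py <<'E'
from plant import *
import numpy as np, cv2, pickle
def snap(n):
    o=get_obs(); c=capture(n)
    if 'mount' in c:
        T=np.eye(4);T[:3,:3]=np.array(o['eef_rot']).reshape(3,3);T[:3,3]=o['ee_pos'];c['T']=T@np.array(c['mount'])
    c['T']=np.array(c['T']); return c
def K(c): return np.array([[c['fx'],0,c['cx']],[0,c['fy'],c['cy']],[0,0,1.]])
def ray(c,uv):
    p=cv2.undistortPoints(np.array([[uv]],float),K(c),np.array(c['distortion'],float))[0,0]
    d=c['T'][:3,:3]@np.array([p[0],p[1],1]);return c['T'][:3,3],d/np.linalg.norm(d)
def onz(c,uv,z):
    o,d=ray(c,uv);return o+d*(z-o[2])/d[2]
def tri(a,ua,b,ub):
    o1,d1=ray(a,ua);o2,d2=ray(b,ub)
    s=np.linalg.lstsq(np.c_[d1,-d2],o2-o1,rcond=None)[0]
    p,q=o1+s[0]*d1,o2+s[1]*d2;return (p+q)/2,np.linalg.norm(p-q)
def proj(c,P):
    M=np.linalg.inv(c['T']);return cv2.projectPoints(np.array(P,float).reshape(-1,3),cv2.Rodrigues(M[:3,:3])[0],M[:3,3],K(c),np.array(c['distortion'],float))[0][:,0]
def save(n,im): cv2.imwrite('pics/'+n,im[:,:,::-1])
E
python3 - <<'E'
from h import *
d={n:snap(n) for n in('scene','top','wrist')};pickle.dump(d,open('d0.pkl','wb'))
a=np.hstack([d['scene']['img'],d['top']['img']]);
save('s.png',cv2.resize(d['scene']['img'],(800,600)));save('t.png',cv2.resize(d['top']['img'],(800,600)))
for n in d: print(n,d[n]['T'].round(2).tolist(),d[n]['fx'])
print(get_obs())
for n in('scene','top'):
    h=cv2.cvtColor(d[n]['img'],cv2.COLOR_RGB2HSV)
    for nm,lo,hi in(('yel',(20,120,80),(35,255,255)),('red',(0,150,60),(8,255,255))):
        m=cv2.inRange(h,lo,hi);k,l,s,c=cv2.connectedComponentsWithStats(m)
        for i in range(1,k):
            if s[i,4]>12: print(n,nm,s[i],c[i].round(1))
E
```

```text
scene [[-0.39, 0.79, -0.48, 1198.37], [0.92, 0.34, -0.2, 218.54], [0.01, -0.52, -0.86, 1254.95], [0.0, 0.0, 0.0, 1.0]] 433.58879144514407
top [[-0.02, -0.98, 0.18, 352.86], [-1.0, 0.02, 0.01, -63.04], [-0.02, -0.18, -0.98, 1191.78], [0.0, 0.0, 0.0, 1.0]] 427.7714887533207
wrist [[0.34, -0.9, -0.28, 300.42], [-0.94, -0.33, -0.1, -581.48], [-0.0, 0.3, -0.95, 382.9], [0.0, 0.0, 0.0, 1.0]] 296.29248452675756
{'time': 0.15, 'qpos': array([67.4948067 , 26.82599209, -0.66197626, 91.8669736 ,  0.34418998,
       61.38649572, -3.22692479]), 'joint_vel': array([-0.07891647, -0.21164152,  0.10025704, -0.2411008 , -0.11002681,
        0.06142276,  0.0648972 ]), 'effort': array([ 4.28201774e-04, -5.20954871e+01, -1.25191145e-02, -2.43977934e+01,
       -5.66882151e-02,  1.52950507e-02,  6.90176739e-05]), 'ee_pos': array([ 222.52952686, -610.29161093,  235.85440706]), 'eef_rot': array([[ 3.42581397e-01, -5.85422683e-04,  9.39487969e-01],
       [-9.39487185e-01,  1.22056377e-03,  3.42581872e-01],
       [-1.34726018e-03, -9.99999084e-01, -1.31854667e-04]]), 'force': array([ 0.22637174, -0.22574651,  0.64547745]), 'wrist_torque': array([ 0.01070952, -0.00025935, -0.02495867]), 'finger_gap': 91.80775061654016}
scene yel [212 103   5   9  28] [214.1 107.4]
scene yel [118 114  28  11 212] [131.  119.1]
scene yel [186 114   8  17  84] [189.6 121.7]
scene red [358 264  22  22 295] [368.3 274.5]
top yel [441 220  37  28 448] [459.7 233.4]
top yel [364 227  16  10  88] [372.5 231.5]
top yel [361 293  12  20 127] [366.3 302.4]
top red [ 90 146  26  25 385] [102.9 158.6]
```

View pics/s.png

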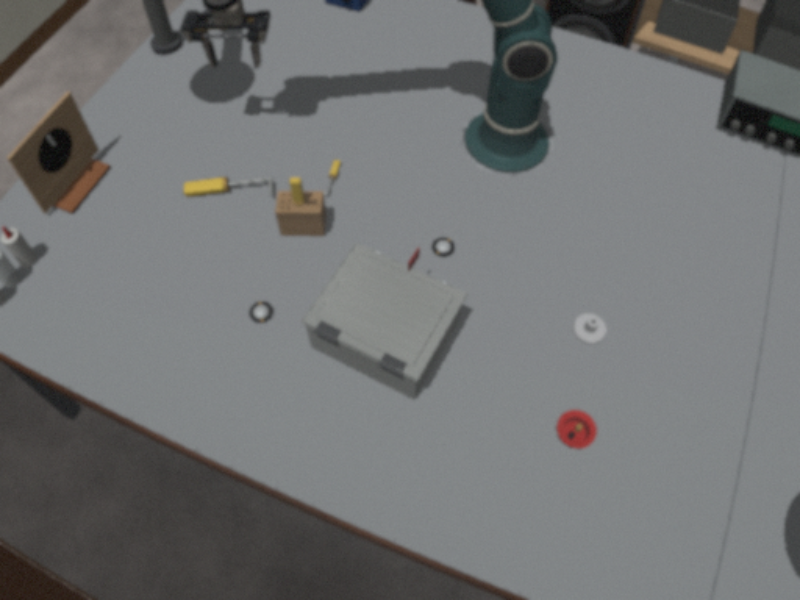

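View pics/t.png

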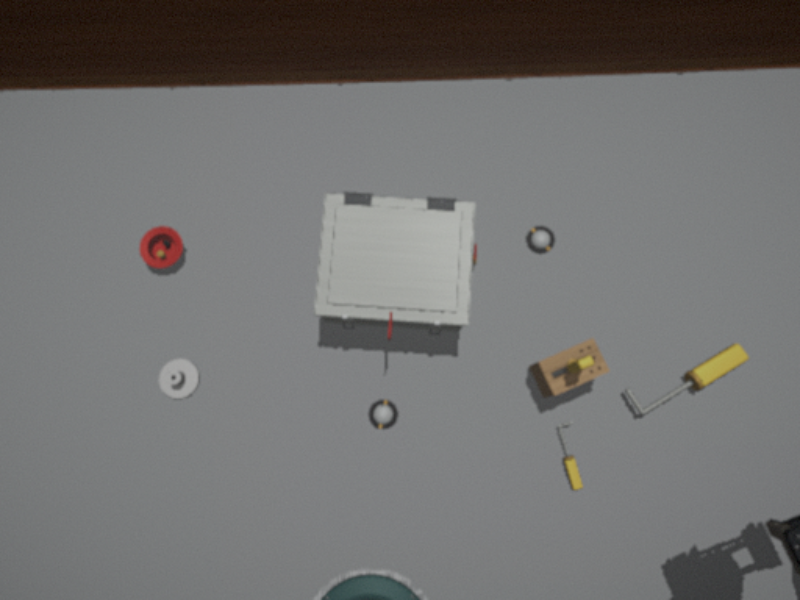

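Three yellow-handled hooks are visible (800x600 scene pixels): a big one lying at (206,186), a small one lying at (335,168), and one upright in the block at (297,190). Only the last stands in the block, and it is in size between the other two. The foot lies under the open dark part of the slot (top view, left of the handle at (585,362)). The tank's eye is at about (390,325) in the top view.

Run:
```python
from h import *
d=pickle.load(open('d0.pkl','rb'));s,t=d['scene'],d['top']
print('handle',tri(s,(189.6,121.7),t,(372.5,231.5)), onz(t,(372.5,231.5),160))
# block via hue
for c,n in((t,'top'),):
    h=cv2.cvtColor(c['img'],cv2.COLOR_RGB2HSV);m=cv2.inRange(h,(8,60,40),(19,255,255));m[:200]=0;m[:,:330]=0;m[:,400:]=0;m[260:]=0
    cs=max(cv2.findContours(m,0,2)[0],key=cv2.contourArea);r=cv2.minAreaRect(cs);print(n,r)
    b=cv2.boxPoints(r);print([onz(c,p,88).round(0)[:2].tolist() for p in b])
    hs=cv2.inRange(h,(0,120,50),(10,255,255))+cv2.inRange(h,(170,120,50),(180,255,255));k,l,st,ce=cv2.connectedComponentsWithStats(hs)
    for i in range(1,k):
        if st[i,4]>3: print(st[i],ce[i])
h=cv2.cvtColor(s['img'],cv2.COLOR_RGB2HSV)
hs=cv2.inRange(h,(0,100,40),(10,255,255))+cv2.inRange(h,(170,100,40),(180,255,255));k,l,st,ce=cv2.connectedComponentsWithStats(hs)
for i in range(1,k):
    if st[i,4]>5: print('sc',st[i],ce[i])
# tank top corners (top view 800px /1.5625), z 123
f=1.5625
for p in((315,315),(468,324),(475,203),(325,195)): print('tank',onz(t,(p[0]/f,p[1]/f),123).round(0))
print('eye z118',onz(t,(390/f,326/f),118).round(0))
# crop, enlarged
a=cv2.resize(s['img'][90:160,110:240],(520,280),interpolation=cv2.INTER_CUBIC);b=cv2.resize(t['img'][205:320,340:490],(390,299),interpolation=cv2.INTER_CUBIC)
im=np.zeros((600,600,3),np.uint8);im[:280,:520]=a;im[290:589,:390]=b;save('c.png',im);save('w.png',d['wrist']['img'])
```

```text
handle (array([ 439.09785698, -345.57123383,  125.46987255]), np.float64(5.0650339443022565)) [ 437.04681137 -338.85593349  160.        ]
top ((364.3299255371094, 235.74227905273438), (24.165239334106445, 44.87830352783203), 66.03751373291016)
[[439.0, -272.0], [483.0, -380.0], [426.0, -400.0], [382.0, -294.0]]
[483  41   4   2   4] [484.5   41.75]
[492  41   4   2   4] [493.5   41.75]
[497  41   4   2   5] [498.8  41.6]
[473  42   5   2   5] [475.   42.4]
[394  45   4   1   4] [395.5  45. ]
[418  44   4   2   6] [419.5  44.5]
[332  47   4   2   4] [333.5  47.5]
[292  48   4   2   4] [293.5   48.75]
[301  48   5   2   6] [303.33333333  48.66666667]
[307  48   4   2   4] [308.5   48.25]
[141  51   7   3   9] [144.55555556  52.55555556]
[224  50   2   2   4] [224.5  50.5]
[227  50   4   2   4] [228.5   50.75]
[243  50   4   2   4] [244.5   50.25]
[94 53  4  2  4] [95.5  53.75]
[26 54  4  2  5] [27.2 54.6]
[39 54  3  2  4] [40.  54.5]
[ 90 145  27  27 509] [102.83104126 158.04715128]
[248 205   3  11  18] [249.16666667 209.55555556]
sc [  3 147   4   4   6] [  4.5        148.83333333]
s
[... 175 characters left out ...]
 7  18] [ 26.16666667 242.33333333]
sc [ 46 252   5   4   6] [ 48.33333333 253.66666667]
sc [357 263  24  24 444] [368.5        274.32432432]
sc [  2 356   8   6  17] [  6.47058824 358.35294118]
sc [ 10 359   5   8  11] [ 12.27272727 362.72727273]
sc [  6 361   3   5   6] [  7.16666667 362.83333333]
sc [ 15 362  10   6  13] [ 19.46153846 365.        ]
sc [  0 365  17  19  94] [  7.12765957 374.08510638]
sc [ 14 378   5   6  10] [ 15.4 380.4]
sc [ 18 379  10   5  20] [ 23.  381.1]
sc [ 31 378   4   6   8] [ 32.625 380.5  ]
sc [ 36 378  10   6  19] [ 39.84210526 381.05263158]
tank [525.  76. 123.]
tank [ 505. -171.  123.]
tank [ 707. -191.  123.]
tank [728.  59. 123.]
eye z118 [505. -46. 118.]
```

View pics/c.png

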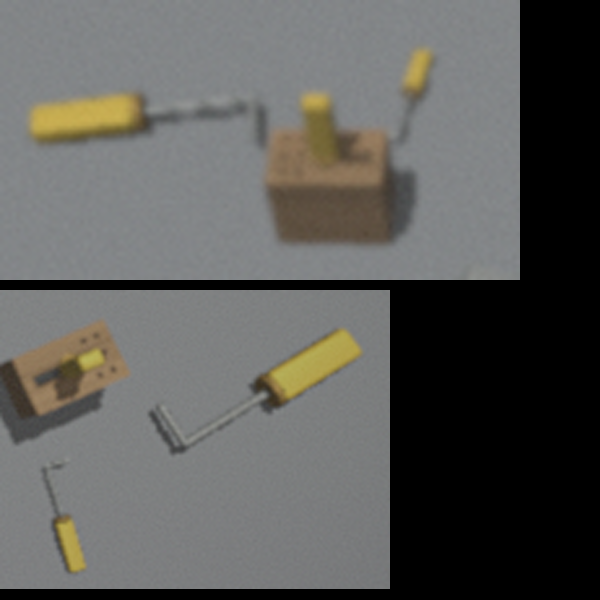

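The crop confirms it: the job's hook is the upright middle-sized one in the block, with its foot toward +y. I'll move above it and look with the wrist camera.

>>> apply_moves(increments=[{"tx": -1.75,"tz": 2.95},{"tx": -1.75,"tz": 2.95},{"tx": -1.75,"tz": 2.95},{"tx": -1.75,"tz": 2.95},{"tx": -1.75,"tz": 2.95},{"tx": -1.75,"tz": 2.95},{"tx": -1.75,"tz": 2.95},{"tx": -1.75,"tz": 2.95},{"tx": -1.0,"tz": 1.5},{"tx": 0}], grip=9.1)

```text
schema error: expected keys tx, ty, tz, twist
```

Run:
```python
from h import *
c=snap('wrist');pickle.dump(c,open('w1.pkl','wb'));save('w1.png',cv2.resize(c['img'],(768,576)))
o=get_obs();print(o['time'],o['ee_pos'],o['eef_rot'].round(3).tolist())
h=cv2.cvtColor(c['img'],cv2.COLOR_RGB2HSV);m=cv2.inRange(h,(20,120,60),(35,255,255));k,l,s,ce=cv2.connectedComponentsWithStats(m)
for i in range(1,k):
    if s[i,4]>30: print(s[i],ce[i],onz(c,ce[i],140))
print(proj(c,[440,-345,163]))
```

```text
0.2 [ 222.58954531 -610.35969024  236.02412812] [[0.343, -0.0, 0.939], [-0.939, 0.001, 0.343], [-0.001, -1.0, -0.0]]
[274   0  48   8 205] [291.77560976   2.16097561] [ 371.48832995 -582.68772186  140.        ]
[ 44  32  25  54 962] [56.2952183  58.16112266] [ 277.19491136 -431.40115462  140.        ]
[ 59 305  33  59 636] [ 70.59119497 332.05660377] [  29.70994616 -483.56530309  140.        ]
[433 307  21  57 345] [446.07826087 337.77101449] [ 151.64671878 -838.025664    140.        ]
[447 381  65   3 163] [477.87730061 382.06134969] [ 113.30426047 -897.85908908  140.        ]
[[-122.54058439 -388.46747391]]
```

View pics/w1.png

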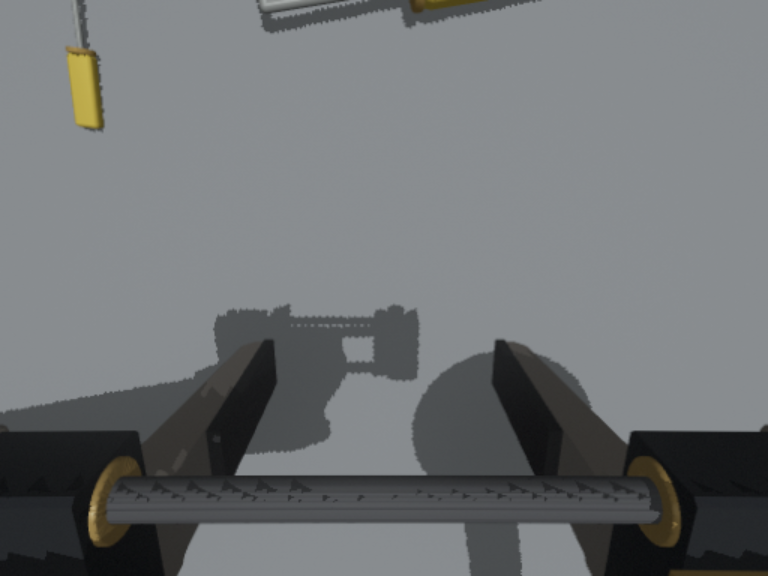

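Keys must all be given; the picture (still at the start) shows only the two lying hooks and the fingers. Retry.

>>> apply_moves(increments=[{"tx": -2.1,"ty": 0,"tz": 3.0,"twist": 0},{"tx": -2.1,"ty": 0,"tz": 3.0,"twist": 0},{"tx": -2.1,"ty": 0,"tz": 3.0,"twist": 0},{"tx": -2.1,"ty": 0,"tz": 3.0,"twist": 0},{"tx": -2.1,"ty": 0,"tz": 3.0,"twist": 0},{"tx": -2.1,"ty": 0,"tz": 3.0,"twist": 0},{"tx": -2.1,"ty": 0,"tz": 3.0,"twist": 0},{"tx": -2.1,"ty": 0,"tz": 3.0,"twist": 0},{"tx": 0,"ty": 0,"tz": 0,"twist": 0}], grip=9.1)

```text
time: 0.95
ee_pos: [393.9, -362.4, 232.8]
eef_rot: [[0.334, -0.004, 0.942], [-0.942, 0.001, 0.334], [-0.003, -1.0, -0.003]]
force: [0.7, 0.0, -0.4]
finger_gap: 91.0
```

Run:
```python
from h import *
c=snap('wrist');pickle.dump(c,open('w2.pkl','wb'));save('w2.png',cv2.resize(c['img'],(768,576)))
o=get_obs();print(o['time'],o['ee_pos'],o['eef_rot'].round(3).tolist())
h=cv2.cvtColor(c['img'],cv2.COLOR_RGB2HSV);m=cv2.inRange(h,(20,120,60),(35,255,255));k,l,s,ce=cv2.connectedComponentsWithStats(m)
for i in range(1,k):
    if s[i,4]>30: print(s[i],ce[i],onz(c,ce[i],140))
print(proj(c,[440,-345,163]))
```

```text
1.0 [ 391.85547549 -365.29328585  232.75813612] [[0.332, -0.005, 0.943], [-0.943, -0.0, 0.332], [-0.001, -1.0, -0.005]]
[237 126  33  36 974] [253.1036961  145.06673511] [ 438.64574715 -343.50929138  140.        ]
[ 399  180   94   40 2376] [448.41582492 198.69107744] [ 450.85791832 -514.39669203  140.        ]
[210 237  14  32 372] [216.80645161 252.66935484] [ 335.99074357 -344.70592049  140.        ]
[ 60 307  30  57 564] [ 70.62234043 336.74113475] [ 199.04174697 -235.93854057  140.        ]
[432 307  21  57 314] [444.49363057 337.33757962] [ 322.47088684 -584.70986121  140.        ]
[446 381  66   3 155] [476.56129032 382.17419355] [ 283.4389032  -644.17897253  140.        ]
[[255.30088839 148.60350184]]
```

View pics/w2.png

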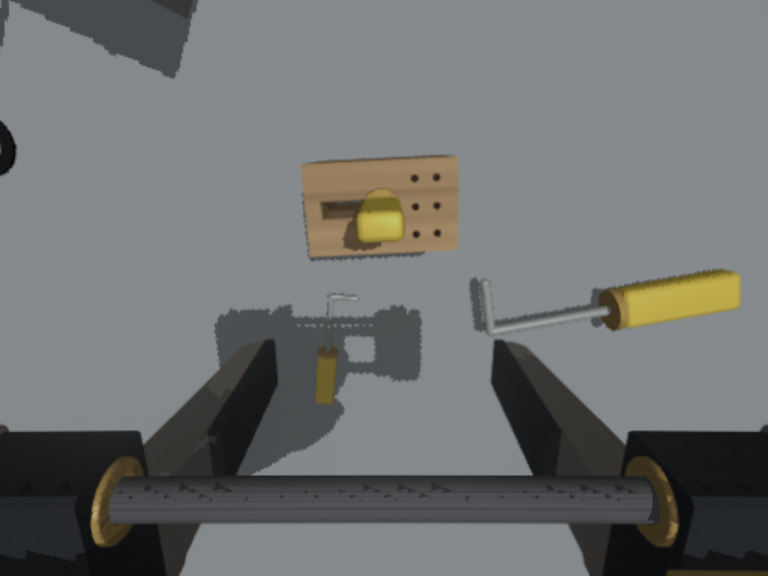

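The handle's bright top face is centred at about (380,227), with block top corners at (303,164), (458,156), (458,247), (310,256).

Run:
```python
from h import *
c=pickle.load(open('w2.pkl','rb'));h=cv2.cvtColor(c['img'],cv2.COLOR_RGB2HSV)
v=h[120:170,230:280,2].astype(int);m=cv2.inRange(h,(20,120,60),(35,255,255))[120:170,230:280]
print([int(np.median(r[q>0])) if (q>0).sum()>5 else 0 for r,q in zip(v,m)])
P=[onz(c,(a/1.5,b/1.5),88)[:2] for a,b in((303,164),(458,156),(458,247),(310,256))]
print(np.round(P,0).tolist(),np.mean(P,0)); e=(P[1]-P[0]+P[2]-P[3])/2;print('long axis',e,np.linalg.norm(e),np.degrees(np.arctan2(e[1],e[0])))
for q in((380,212),(380,240),(358,226),(402,226),(380,227)): print(q,onz(c,(q[0]/1.5,q[1]/1.5),163).round(1))
print('slot end',onz(c,(321/1.5,210/1.5),88))
o=get_obs();print(o['ee_pos'],np.degrees(np.arctan2(o['eef_rot'][1,0],o['eef_rot'][0,0])))
```

```text
[0, 0, 0, 0, 0, 0, 152, 165, 164, 163, 162, 143, 117, 111, 112, 113, 113, 113, 113, 113, 125, 153, 175, 188, 192, 192, 192, 192, 192, 192, 192, 191, 190, 189, 187, 186, 184, 179, 166, 153, 134, 109, 0, 0, 0, 0, 0, 0, 0, 0]
[[447.0, -289.0], [484.0, -379.0], [430.0, -401.0], [391.0, -310.0]] [ 438.14455005 -344.75016942]
long axis [ 37.99120538 -90.85070134] 98.47426881946905 -67.30669143578989
(380, 212) [ 444.5 -341.9  163. ]
(380, 240) [ 431.6 -346.4  163. ]
(358, 226) [ 434.5 -334.   163. ]
(402, 226) [ 441.7 -354.3  163. ]
(380, 227) [ 437.6 -344.3  163. ]
slot end [ 423.18532261 -307.87324776   88.        ]
[ 391.85547549 -365.29328585  232.75813612] -70.62737120927459
```

>>> apply_moves(increments=[{"tx": -0.2,"ty": 0,"tz": 2.5,"twist": -0.058},{"tx": -0.1,"ty": 0,"tz": 2.5,"twist": 0},{"tx": 0,"ty": 0,"tz": 0,"twist": 0},{"tx": 0,"ty": 0,"tz": 0,"twist": 0}])

```text
time: 1.33
ee_pos: [436.2, -347.3, 232.3]
eef_rot: [[0.385, -0.007, 0.923], [-0.923, -0.003, 0.385], [-0.0, -1.0, -0.008]]
force: [0.0, 0.5, -0.2]
finger_gap: 90.8
```

```bash
cat > go.py <<'E'
from h import *
import sys
def go(x,y,z=None,yaw=None):
    o=get_obs();R=o['eef_rot'];p=o['ee_pos'];t=np.array([x,y,p[2] if z is None else z])
    a=np.degrees(np.arctan2(R[1,0],R[0,0]))
    print('t',o['time'],'p',p.round(1),'yaw',a.round(2),'d(cm) tx,ty,tz',(R.T@(t-p)/10).round(2),'twist',None if yaw is None else round(-np.radians(yaw-a),4),'F',o['force'].round(1),'gap',round(o['finger_gap'],1),'tilt',R[2].round(4))
if __name__=='__main__': go(*map(float,sys.argv[1:]))
E
python3 go.py 438 -344.5 133 -67.3
```

```text
t 1.3333 p [ 436.2 -347.3  232.3] yaw -67.38 d(cm) tx,ty,tz [-0.18  9.93  0.35] twist -0.0014 F [ 0.   0.5 -0.2] gap 90.8 tilt [-4.0e-04 -1.0e+00 -7.7e-03]
```

>>> apply_moves(increments=[{"tx": -0.2,"ty": 1.5,"tz": 0.3,"twist": 0},{"tx": 0,"ty": 2.2,"tz": 0,"twist": 0},{"tx": 0,"ty": 2.2,"tz": 0,"twist": 0},{"tx": 0,"ty": 2.2,"tz": 0,"twist": 0},{"tx": 0,"ty": 1.2,"tz": 0,"twist": 0},{"tx": 0,"ty": 0,"tz": 0,"twist": 0}])

```text
time: 1.83
ee_pos: [430.7, -354.4, 136.9]
eef_rot: [[0.372, -0.008, 0.928], [-0.928, -0.009, 0.372], [0.005, -1.0, -0.011]]
force: [-0.1, 0.9, -0.3]
finger_gap: 91.2
```

```bash
python3 go.py 438 -344.5 133 -67.3
python3 - <<'E'
from h import *
c=snap('wrist');save('w3.png',cv2.resize(c['img'],(768,576)))
E
```

```text
t 1.8333 p [ 430.7 -354.4  136.9] yaw -68.15 d(cm) tx,ty,tz [-0.65  0.37  1.05] twist -0.0149 F [-0.1  0.9 -0.3] gap 91.2 tilt [ 0.0051 -0.9999 -0.0107]
```

View pics/w3.png

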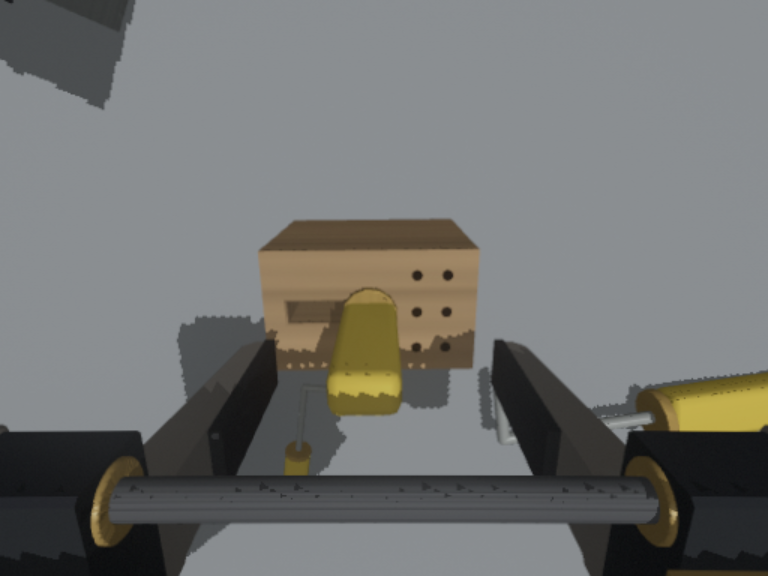

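The handle (365,360) stands between the fingers, a bit left and ahead; I'll correct that drift.

>>> apply_moves(increments=[{"tx": -0.35,"ty": 0.2,"tz": 0.55,"twist": -0.015},{"tx": -0.3,"ty": 0.2,"tz": 0.5,"twist": 0},{"tx": 0,"ty": 0,"tz": 0,"twist": 0}])

```text
time: 2.13
ee_pos: [437.8, -347.0, 135.5]
eef_rot: [[0.383, -0.006, 0.924], [-0.924, -0.012, 0.383], [0.009, -1.0, -0.01]]
force: [0.5, -0.3, 0.3]
finger_gap: 90.9
```

```bash
python3 go.py 438 -344.5 133 -67.3
```

```text
t 2.1333 p [ 437.8 -347.   135.5] yaw -67.49 d(cm) tx,ty,tz [-0.23  0.25  0.11] twist -0.0033 F [ 0.5 -0.3  0.3] gap 90.9 tilt [ 0.0088 -0.9999 -0.0098]
```

>>> apply_moves(increments=[{"tx": -0.23,"ty": 0.2,"tz": 0.1,"twist": 0},{"tx": 0,"ty": 0,"tz": 0,"twist": 0}])

```text
time: 2.3
ee_pos: [439.0, -344.4, 134.9]
eef_rot: [[0.384, -0.003, 0.923], [-0.923, -0.013, 0.384], [0.011, -1.0, -0.008]]
force: [-0.8, -0.2, 0.2]
finger_gap: 90.8
```

>>> apply_moves(increments=[{"tx": 0,"ty": 0,"tz": 0,"twist": 0},{"tx": 0,"ty": 0,"tz": 0,"twist": 0},{"tx": 0,"ty": 0,"tz": 0,"twist": 0},{"tx": 0,"ty": 0,"tz": 0,"twist": 0},{"tx": 0,"ty": 0,"tz": 0,"twist": 0},{"tx": 0,"ty": 0,"tz": 0,"twist": 0},{"tx": 0,"ty": 0,"tz": 0,"twist": 0},{"tx": 0,"ty": 0,"tz": 0,"twist": 0}], grip=0)

```text
time: 2.97
ee_pos: [439.7, -344.9, 136.4]
eef_rot: [[0.384, -0.001, 0.923], [-0.923, -0.015, 0.384], [0.014, -1.0, -0.007]]
force: [-0.8, -0.4, -0.7]
finger_gap: 39.2
```

```bash
python3 go.py 438 -344.5 133 -67.3
```

```text
t 2.9667 p [ 439.7 -344.9  136.4] yaw -67.41 d(cm) tx,ty,tz [-0.1   0.34 -0.14] twist -0.0019 F [-0.8 -0.4 -0.7] gap 39.2 tilt [ 0.0137 -0.9999 -0.0072]
```

>>> apply_moves(increments=[{"tx": -0.1,"ty": 0.2,"tz": -0.1,"twist": 0},{"tx": 0,"ty": 0,"tz": 0,"twist": 0},{"tx": 0,"ty": 0,"tz": 0,"twist": 0},{"tx": 0,"ty": 0,"tz": 0,"twist": 0},{"tx": 0,"ty": 0,"tz": 0,"twist": 0}])

```text
time: 3.38
ee_pos: [438.4, -344.3, 134.2]
eef_rot: [[0.384, -0.001, 0.923], [-0.923, -0.015, 0.384], [0.014, -1.0, -0.007]]
force: [-0.7, 0.9, 0.1]
finger_gap: 23.8
```

```bash
python3 go.py 438 -344.5 235 -67.3
```

```text
t 3.3833 p [ 438.4 -344.3  134.2] yaw -67.41 d(cm) tx,ty,tz [  0.14 -10.08  -0.11] twist -0.0019 F [-0.7  0.9  0.1] gap 23.8 tilt [ 0.0138 -0.9999 -0.007 ]
```

>>> apply_moves(increments=[{"tx": 0,"ty": -0.5,"tz": 0,"twist": 0},{"tx": 0,"ty": -0.8,"tz": 0,"twist": 0},{"tx": 0,"ty": -0.8,"tz": 0,"twist": 0}])

```text
time: 3.63
ee_pos: [436.9, -343.1, 154.5]
eef_rot: [[0.384, -0.005, 0.923], [-0.923, -0.012, 0.384], [0.01, -1.0, -0.01]]
force: [0.3, 0.8, -1.5]
finger_gap: 24.0
```

```bash
python3 go.py 438 -344.5 235 -67.3
```

```text
t 3.6333 p [ 436.9 -343.1  154.5] yaw -67.42 d(cm) tx,ty,tz [ 0.25 -8.05 -0.03] twist -0.002 F [ 0.3  0.8 -1.5] gap 24.0 tilt [ 0.0095 -0.9999 -0.0096]
```

>>> apply_moves(increments=[{"tx": 0.2,"ty": -1.2,"tz": 0,"twist": 0},{"tx": 0.1,"ty": -1.5,"tz": 0,"twist": 0},{"tx": 0.05,"ty": -1.5,"tz": 0,"twist": 0}])

```text
time: 3.88
ee_pos: [437.5, -344.9, 198.4]
eef_rot: [[0.384, -0.008, 0.923], [-0.923, -0.01, 0.384], [0.007, -1.0, -0.011]]
force: [0.1, 0.1, -0.4]
finger_gap: 23.9
```

```bash
python3 go.py 438 -344.5 235 -67.3
```

```text
t 3.8833 p [ 437.5 -344.9  198.4] yaw -67.39 d(cm) tx,ty,tz [ 0.   -3.66  0.02] twist -0.0016 F [ 0.1  0.1 -0.4] gap 23.9 tilt [ 0.0067 -0.9999 -0.0112]
```

>>> apply_moves(increments=[{"tx": 0.05,"ty": -1.5,"tz": 0.05,"twist": 0},{"tx": 0,"ty": -2.0,"tz": 0,"twist": 0},{"tx": 0,"ty": -2.0,"tz": 0,"twist": 0},{"tx": 0,"ty": -2.0,"tz": 0,"twist": 0},{"tx": 0,"ty": -1.0,"tz": 0,"twist": 0},{"tx": 0,"ty": 0,"tz": 0,"twist": 0}])

```text
time: 4.38
ee_pos: [439.5, -344.6, 295.2]
eef_rot: [[0.384, -0.001, 0.923], [-0.923, -0.015, 0.384], [0.014, -1.0, -0.007]]
force: [-1.0, 0.5, -0.3]
finger_gap: 24.0
```

```bash
python3 go.py 415 -60 -85 -67.3;python3 - <<'E'
from h import *
d=pickle.load(open('d0.pkl','rb'));t=d['top']
# tank yaw from bright lid outline, plate pixels at z~118
h=cv2.cvtColor(t['img'],cv2.COLOR_RGB2HSV)
print(onz(t,(249.2,209.5),130).round(1),onz(t,(249.2,205),133).round(1),onz(t,(249.2,216),133).round(1))
m=cv2.inRange(h,(0,0,130),(180,70,255));m[:115]=0;m[225:]=0;m[:,:195]=0;m[:,315:]=0
r=cv2.minAreaRect(max(cv2.findContours(m,0,2)[0],key=cv2.contourArea));print(r)
for p in cv2.boxPoints(r): print(onz(t,p,123).round(1))
E
```

```text
t 4.3833 p [ 439.5 -344.6  295.2] yaw -67.39 d(cm) tx,ty,tz [-27.73  37.58   8.95] twist -0.0016 F [-1.   0.5 -0.3] gap 24.0 tilt [ 0.0137 -0.9999 -0.007 ]
[501.2 -44.7 130. ] [512.2 -45.  133. ] [484.5 -44.4 133. ]
((254.49996948242188, 169.5), (108.99998474121094, 118.99998474121094), 90.0)
[756.1  92.6 123. ]
[ 747.2 -219.1  123. ]
[ 461.9 -205.5  123. ]
[468.8  92.3 123. ]
```

>>> apply_moves(increments=[{"tx": -1.5,"ty": 0,"tz": 0.3,"twist": 0.119},{"tx": -1.5,"ty": 0,"tz": 0.3,"twist": 0.119},{"tx": -1.5,"ty": 0,"tz": 0.3,"twist": 0.119},{"tx": -1.5,"ty": 0,"tz": 0.3,"twist": 0.119},{"tx": -2.0,"ty": 0,"tz": 1.0,"twist": 0},{"tx": -2.0,"ty": 0,"tz": 1.0,"twist": 0},{"tx": -1.0,"ty": 0,"tz": 0.5,"twist": 0},{"tx": 0,"ty": 0,"tz": 0,"twist": 0}])

```text
time: 5.05
ee_pos: [465.4, -232.6, 288.7]
eef_rot: [[-0.108, -0.007, 0.994], [-0.994, -0.013, -0.108], [0.014, -1.0, -0.006]]
force: [0.6, 0.1, -0.9]
finger_gap: 23.5
```

```bash
python3 go.py 505 -120 230 -94.6
python3 - <<'E'
from h import *
c=snap('wrist');pickle.dump(c,open('w4.pkl','wb'));save('w4.png',cv2.resize(c['img'],(800,600),interpolation=cv2.INTER_CUBIC))
print(proj(c,[505,-46,118])*1.5625)
E
```

```text
t 5.05 p [ 465.4 -232.6  288.7] yaw -96.18 d(cm) tx,ty,tz [-11.7    5.69   2.76] twist -0.0276 F [ 0.6  0.1 -0.9] gap 23.5 tilt [ 0.0141 -0.9999 -0.0058]
[[119.16272864 252.29406057]]
```

View pics/w4.png

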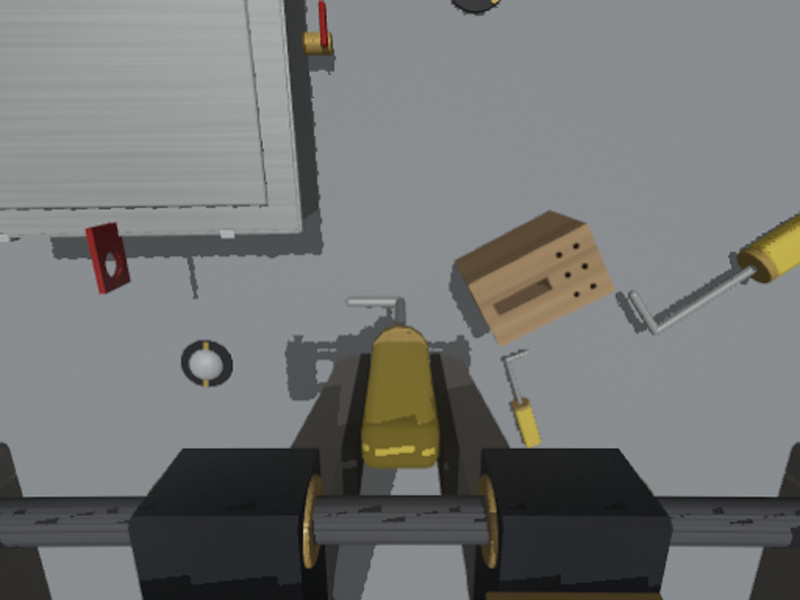

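The eye's hole is at about (111,265) in the red plate, corners (87,229), (117,223), (130,283), (100,293). The foot is at (347..402,300), undisturbed. One nearer view to triangulate.

>>> apply_moves(increments=[{"tx": -2.2,"ty": 0.3,"tz": 0.4,"twist": -0.0276},{"tx": -2.4,"ty": 0.3,"tz": 0.4,"twist": 0},{"tx": -2.4,"ty": 0.3,"tz": 0.4,"twist": 0},{"tx": -1.0,"ty": 0.3,"tz": 0.2,"twist": 0},{"tx": 0,"ty": 0,"tz": 0,"twist": 0}])

```text
time: 5.52
ee_pos: [482.7, -159.6, 272.2]
eef_rot: [[-0.089, -0.013, 0.996], [-0.996, -0.016, -0.09], [0.017, -1.0, -0.011]]
force: [-0.1, 0.2, -0.4]
finger_gap: 24.0
```

```bash
cat > eye.py <<'E'
from h import *
def hole(c):
    h=cv2.cvtColor(c['img'],cv2.COLOR_RGB2HSV)
    m=cv2.inRange(h,(0,120,30),(10,255,255))|cv2.inRange(h,(170,120,30),(180,255,255))
    uv=proj(c,[503,-45,118])[0]
    cs,hi=cv2.findContours(m,cv2.RETR_CCOMP,cv2.CHAIN_APPROX_NONE)
    i=min((i for i in range(len(cs)) if hi[0][i][3]<0 and cv2.contourArea(cs[i])>30),key=lambda i:np.linalg.norm(cs[i].mean((0,1))-uv))
    kids=[j for j in range(len(cs)) if hi[0][j][3]==i]
    j=max(kids,key=lambda j:cv2.contourArea(cs[j])) if kids else None
    q=cv2.moments(cs[j]) if kids else None
    return cv2.boxPoints(cv2.minAreaRect(cs[i])), (np.array([q['m10'],q['m01']])/q['m00'] if kids else None), uv
E
python3 go.py 505 -120 230 -94.6
python3 - <<'E'
from eye import *
b=snap('wrist');pickle.dump(b,open('w5.pkl','wb'));a=pickle.load(open('w4.pkl','rb'))
x,y=hole(a),hole(b);print(x,y)
if x[1] is not None and y[1] is not None: print(tri(a,x[1],b,y[1]))
u=proj(b,[503,-45,118])[0].astype(int);x0=max(0,u[0]-60);y0=max(0,u[1]-50)
o=get_obs()
save('w5.png',np.vstack([cv2.resize(b['img'],(512,384))[100:300],cv2.resize(b['img'][y0:y0+100,x0:x0+128],(512,400),interpolation=cv2.INTER_CUBIC)]));print(x0,y0)
E
```

```text
t 5.5167 p [ 482.7 -159.6  272.2] yaw -95.13 d(cm) tx,ty,tz [-4.21  4.13  1.92] twist -0.0092 F [-0.1  0.2 -0.4] gap 24.0 tilt [ 0.0168 -0.9998 -0.0113]
(array([[ 53.941166, 146.2353  ],
       [ 74.799995, 141.60002 ],
       [ 84.04706 , 183.21178 ],
       [ 63.188225, 187.84706 ]], dtype=float32), array([ 70.42655367, 169.10169492]), array([ 75.89010456, 163.39325522])) (array([[125.923096, 153.38463 ],
       [141.55386 , 151.43077 ],
       [147.18463 , 196.47691 ],
       [131.55386 , 198.43077 ]], dtype=float32), None, array([140.85538869, 172.70502212]))
80 122
```

View pics/w5.png

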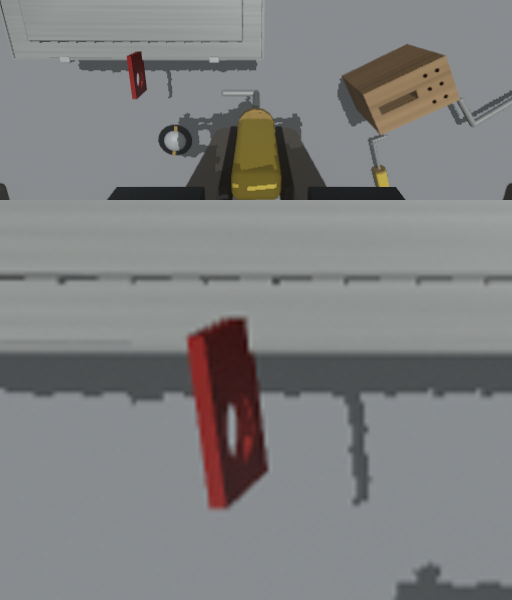

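The plate in the near view: near face edges about x=219..262 at row 430, so hole centre about (241,431) in the crop. I'll enlarge the first view and the foot likewise.

Run:
```python
from h import *
a=pickle.load(open('w4.pkl','rb'));b=pickle.load(open('w5.pkl','rb'))
f=lambda c,x,y:cv2.resize(c['img'][y:y+60,x:x+50],(400,480),interpolation=cv2.INTER_CUBIC)
g=lambda c,x,y:cv2.resize(c['img'][y:y+20,x:x+66],(396,120),interpolation=cv2.INTER_CUBIC)
im=np.zeros((600,800,3),np.uint8);im[:480,:400]=f(a,45,135);im[:480,400:]=f(b,115,145);im[480:,:396]=g(a,210,182);im[480:,400:796]=g(b,210,182)
save('z.png',im)
# predicted foot pixel in tool coords
for c in(a,b):
    M=np.linalg.inv(c['mount']);
    for off in(0,-15,-33): # tool x = -hook x ; tool y down: handle centre 3+? below
        P=np.array([off,110+2,0,1.]);p=M@P;print(off,cv2.projectPoints(p[:3].reshape(1,3),np.zeros(3),np.zeros(3),K(c),np.array(c['distortion'],float))[0].ravel().round(1),end=' ')
    print()
```

```text
0 [255.5 195.3] -15 [239.2 195.3] -33 [219.6 195.3] 
0 [255.5 195.3] -15 [239.2 195.3] -33 [219.6 195.3]
```

View pics/z.png

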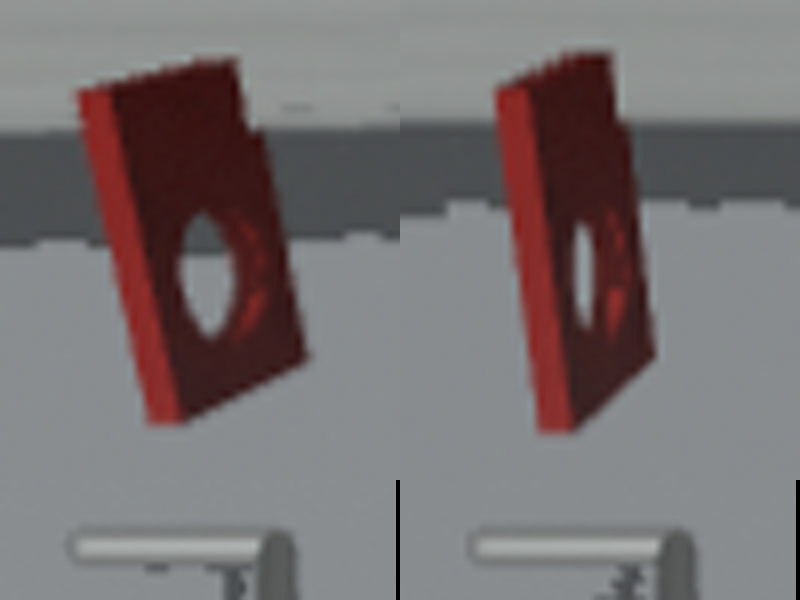

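Run:
```python
from h import *
a=pickle.load(open('w4.pkl','rb'));b=pickle.load(open('w5.pkl','rb'))
A=lambda x,y:(45+(x+.5)/8-.5,135+(y+.5)/8-.5);B=lambda x,y:(115+(x-400+.5)/8-.5,145+(y+.5)/8-.5)
for n,p,q in(('hole',(222,275),(602,278)),('fronttop',(183,422),(575,432)),('frontbot',(308,355),(655,355)),('fartop',(150,424),(540,432))): 
    r=tri(a,A(*p),b,B(*q));print(n,r[0].round(1),r[1].round(2))
for z in(115,117,119): print(z,onz(a,A(222,275),z).round(1),onz(b,B(602,278),z).round(1))
# foot in tool frame, assuming y_tool=118
for c in(a,b):
  for uv in((221,193.2),(256,193.2)):
    p=cv2.undistortPoints(np.array([[uv]],float),K(c),np.array(c['distortion'],float))[0,0]
    m=np.array(c['mount']);d=m[:3,:3]@[p[0],p[1],1];o=m[:3,3]
    for y in(112,118): print(y,(o+d*(y-o[1])/d[1]).round(1),end=' ')
  print()
```

```text
hole [499.6 -48.2 132. ] 0.32
fronttop [484.  -46.4 145.3] 0.1
frontbot [484.9 -46.5 116.3] 0.31
fartop [484.2 -42.  144.8] 0.06
115 [497.  -37.6 115. ] [495.4 -41.2 115. ]
117 [497.3 -38.8 117. ] [495.9 -42.  117. ]
119 [497.6 -40.1 119. ] [496.4 -42.9 119. ]
112 [-31.6 112.    2. ] 118 [-3.24e+01  1.18e+02  1.00e-01] 112 [  0.4 112.    2. ] 118 [5.00e-01 1.18e+02 1.00e-01] 
112 [-31.6 112.    2. ] 118 [-3.24e+01  1.18e+02  1.00e-01] 112 [  0.4 112.    2. ] 118 [4.00e-01 1.18e+02 1.00e-01]
```

```bash
cat > foot.py <<'E'
from h import *
import sys
F=np.array([-15,118,0.]);E=np.array([500.3,-44.4,131.])
def rep(back=0,dz=0):
    o=get_obs();R=o['eef_rot'];p=o['ee_pos'];yt=np.array([.08,.997,0])
    f=p+R@F;g=E-back*yt+[0,0,dz]
    print('t',round(o['time'],2),'tcp',p.round(1),'foot-eye',(f-E).round(1),'move cm',(R.T@(g-f)/10).round(2),'yaw',np.degrees(np.arctan2(R[1,0],R[0,0])).round(1),'tilt',R[2].round(3),'F',o['force'].round(1),'gap',round(o['finger_gap'],1))
if __name__=='__main__': rep(*map(float,sys.argv[1:]))
E
python3 foot.py 50
python3 - <<'E'
from h import *
d=pickle.load(open('d0.pkl','rb'))
for n in('scene','top'): print(n,proj(d[n],[[500.3,-44.4,131],[484,-44.4,146],[484,-44.4,116],[515,-44.4,146]]).round(1).tolist())
h=cv2.cvtColor(d['scene']['img'],cv2.COLOR_RGB2HSV)[150:180,250:280];m=cv2.inRange(h,(0,70,30),(12,255,255))|cv2.inRange(h,(168,70,30),(180,255,255))
ys,xs=np.nonzero(m);print(xs.min()+250,xs.max()+250,ys.min()+150,ys.max()+150,xs.mean()+250,ys.mean()+150)
b=pickle.load(open('w5.pkl','rb'));
E
```

```text
t 5.57 tcp [ 482.5 -160.7  272.5] foot-eye [ -18.  -103.3   23.2] move cm [-5.49  2.22  0.93] yaw -95.2 tilt [ 0.017 -1.    -0.011] F [ 0.1 -0.3 -1.5] gap 23.6
scene [[265.0, 164.3], [267.1, 157.6], [266.9, 163.0], [263.3, 165.2]]
top [[249.1, 209.8], [249.1, 215.5], [249.3, 217.0], [248.8, 203.1]]
262 267 160 169 264.3809523809524 164.61904761904762
```

Scene and top projections of the estimate agree with the red pixels to under 1 px; plate height measures 29 mm (30 given). Approaching.

>>> apply_moves(increments=[{"tx": -1.4,"ty": 0.5,"tz": 0.4,"twist": 0},{"tx": -1.4,"ty": 0.6,"tz": 0.3,"twist": 0},{"tx": -1.4,"ty": 0.6,"tz": 0.2,"twist": 0},{"tx": -1.0,"ty": 0.5,"tz": 0.1,"twist": 0},{"tx": 0,"ty": 0,"tz": 0,"twist": 0}])

```text
time: 5.98
ee_pos: [495.8, -120.1, 248.8]
eef_rot: [[-0.105, -0.013, 0.994], [-0.994, -0.021, -0.105], [0.023, -1.0, -0.011]]
force: [-0.3, 0.9, -2.0]
finger_gap: 23.8
```

```bash
python3 foot.py 40
```

```text
t 5.98 tcp [ 495.8 -120.1  248.8] foot-eye [ -4.4 -63.3  -0.5] move cm [-2.34 -0.1  -0.12] yaw -96.0 tilt [ 0.023 -1.    -0.011] F [-0.3  0.9 -2. ] gap 23.8
```

>>> apply_moves(increments=[{"tx": -1.2,"ty": 0,"tz": 0,"twist": -0.025},{"tx": -1.0,"ty": 0,"tz": 0,"twist": 0},{"tx": 0,"ty": 0,"tz": 0,"twist": 0},{"tx": 0,"ty": 0,"tz": 0,"twist": 0}])

```text
time: 6.32
ee_pos: [497.6, -100.4, 248.8]
eef_rot: [[-0.082, -0.013, 0.997], [-0.996, -0.023, -0.082], [0.024, -1.0, -0.011]]
force: [-0.1, -0.2, -1.1]
finger_gap: 23.6
```

```bash
python3 foot.py 40
python3 - <<'E'
from eye import *
c=snap('wrist');pickle.dump(c,open('w6.pkl','wb'))
x,y=160,120
save('w6.png',cv2.resize(c['img'][y:y+100,x:x+130],(780,600),interpolation=cv2.INTER_CUBIC))
print(hole(c), proj(c,[[484.3,-46.4,146],[484.3,-46.4,116],[500.3,-44.4,131]]).round(1).tolist())
E
```

```text
t 6.32 tcp [ 497.6 -100.4  248.8] foot-eye [ -3.  -43.7  -0.5] move cm [-0.38 -0.06 -0.05] yaw -94.7 tilt [ 0.024 -1.    -0.011] F [-0.1 -0.2 -1.1] gap 23.6
(array([[186.2337 , 166.54861],
       [196.24893, 165.73657],
       [200.27652, 215.41   ],
       [190.26129, 216.22205]], dtype=float32), array([194., 190.]), array([195.10061599, 187.64706898])) [[194.4, 216.3], [199.6, 204.8], [192.5, 194.5]]
```

View pics/w6.png

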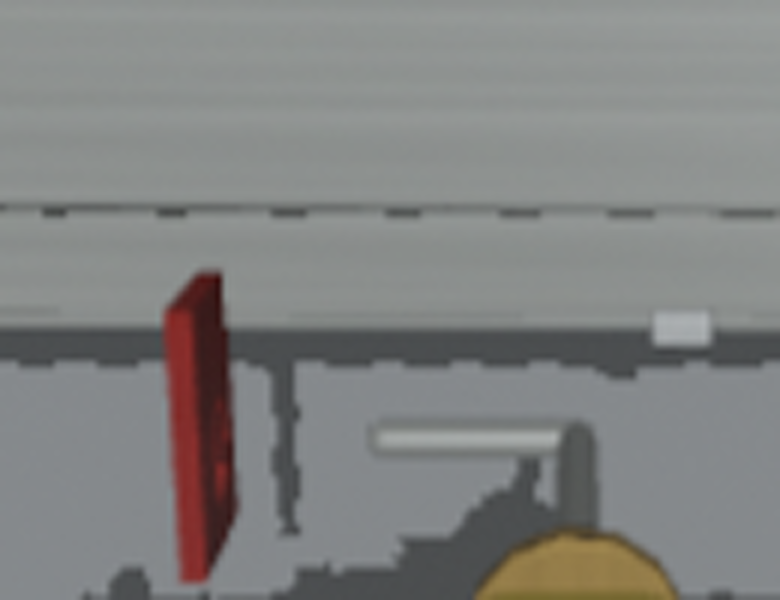

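The prediction matches: plate front-top corner at (207,580), bottom (238,505), both within 1 px. The foot's row (437) is about 2 px above the hole's (~450), so shift about 1 mm forward and insert.

>>> apply_moves(increments=[{"tx": -0.8,"ty": -0.1,"tz": -0.1,"twist": 0},{"tx": -0.8,"ty": 0,"tz": 0,"twist": 0},{"tx": -0.6,"ty": 0,"tz": 0,"twist": 0},{"tx": -0.6,"ty": 0,"tz": 0,"twist": 0}])

```text
time: 6.7
ee_pos: [499.1, -72.2, 249.9]
eef_rot: [[-0.086, -0.012, 0.996], [-0.996, -0.024, -0.086], [0.025, -1.0, -0.01]]
force: [-0.6, -0.7, -1.6]
finger_gap: 24.0
```

```bash
python3 foot.py 0
```

```text
t 6.7 tcp [499.1 -72.2 249.9] foot-eye [ -1.3 -15.7   0.6] move cm [-1.57  0.02 -0.01] yaw -94.9 tilt [ 0.025 -1.    -0.01 ] F [-0.6 -0.7 -1.6] gap 24.0
```

>>> apply_moves(increments=[{"tx": -0.8,"ty": 0,"tz": 0,"twist": 0},{"tx": -0.7,"ty": 0,"tz": 0,"twist": 0},{"tx": 0,"ty": 0,"tz": 0,"twist": 0},{"tx": 0,"ty": 0,"tz": 0,"twist": 0},{"tx": 0,"ty": 0,"tz": 0,"twist": 0},{"tx": 0,"ty": 0,"tz": 0,"twist": 0}])

```text
time: 7.2
ee_pos: [500.7, -52.8, 249.5]
eef_rot: [[-0.081, -0.012, 0.997], [-0.996, -0.024, -0.082], [0.024, -1.0, -0.01]]
force: [0.5, 0.6, -1.8]
finger_gap: 23.9
```

```bash
python3 foot.py 0
python3 - <<'E'
from eye import *
c=snap('wrist');pickle.dump(c,open('w7.pkl','wb'))
x,y=190,120
save('w7.png',cv2.resize(c['img'][y:y+100,x:x+130],(780,600),interpolation=cv2.INTER_CUBIC))
E
```

```text
t 7.2 tcp [500.7 -52.8 249.5] foot-eye [0.2 3.8 0.2] move cm [0.38 0.02 0.01] yaw -94.7 tilt [ 0.024 -1.    -0.01 ] F [ 0.5  0.6 -1.8] gap 23.9
```

View pics/w7.png

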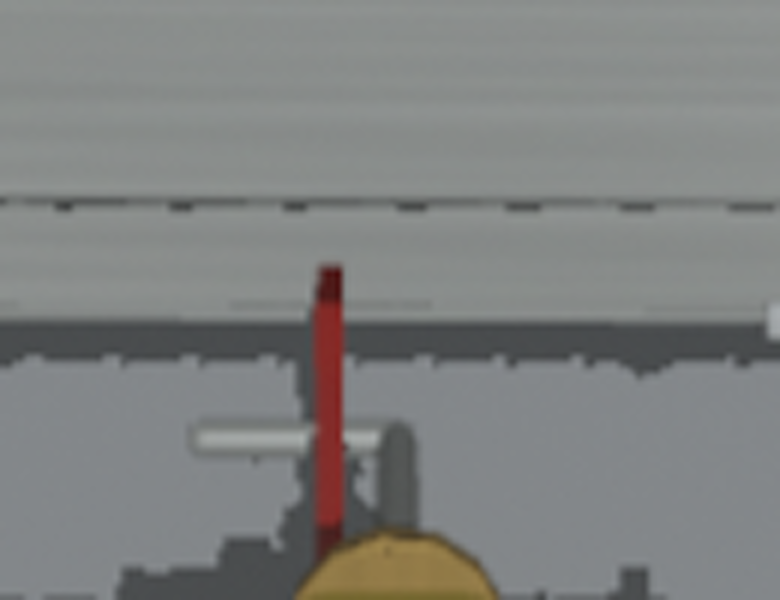

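The foot passes through the plate, under its top (foot x=190..397, plate at 330), with the foot mid about 4 mm past centre. Now take up the slack gently.

>>> apply_moves(increments=[{"tx": 0.25,"ty": 0,"tz": 0,"twist": 0},{"tx": 0,"ty": -0.2,"tz": 0,"twist": 0},{"tx": 0,"ty": -0.2,"tz": 0,"twist": 0},{"tx": 0,"ty": -0.2,"tz": 0,"twist": 0}])

```text
time: 7.58
ee_pos: [500.1, -56.8, 255.5]
eef_rot: [[-0.084, -0.013, 0.996], [-0.996, -0.024, -0.084], [0.025, -1.0, -0.011]]
force: [0.1, 1.2, -4.1]
finger_gap: 24.1
```

```bash
python3 foot.py 0
```

```text
t 7.58 tcp [500.1 -56.8 255.5] foot-eye [-0.5 -0.3  6.2] move cm [-0.04  0.61  0.05] yaw -94.8 tilt [ 0.025 -1.    -0.011] F [ 0.1  1.2 -4.1] gap 24.1
```

Contact at about +6 mm, as expected (5.5 clearance). Continue gently.

>>> apply_moves(increments=[{"tx": 0,"ty": -0.2,"tz": 0,"twist": 0},{"tx": 0,"ty": -0.2,"tz": 0,"twist": 0},{"tx": 0,"ty": -0.2,"tz": 0,"twist": 0}])

```text
time: 7.83
ee_pos: [500.1, -57.0, 259.2]
eef_rot: [[-0.085, -0.013, 0.996], [-0.996, -0.023, -0.085], [0.024, -1.0, -0.011]]
force: [3.6, -0.7, -11.1]
finger_gap: 23.7
```

```bash
python3 foot.py 0
```

```text
t 7.83 tcp [500.1 -57.  259.2] foot-eye [-0.5 -0.3  9.9] move cm [-0.06  0.99  0.06] yaw -94.9 tilt [ 0.024 -1.    -0.011] F [  3.6  -0.7 -11.1] gap 23.7
```

>>> apply_moves(increments=[{"tx": 0,"ty": -0.25,"tz": 0,"twist": 0},{"tx": 0,"ty": -0.25,"tz": 0,"twist": 0}])

```text
time: 8.0
ee_pos: [500.7, -57.0, 264.0]
eef_rot: [[-0.084, -0.012, 0.996], [-0.996, -0.023, -0.085], [0.024, -1.0, -0.01]]
force: [1.7, -0.4, -6.8]
finger_gap: 24.3
```

```bash
python3 foot.py 0
```

```text
t 8.0 tcp [500.7 -57.  264. ] foot-eye [ 0.3 -0.4 14.7] move cm [-0.07  1.47 -0.01] yaw -94.8 tilt [ 0.024 -1.    -0.01 ] F [ 1.7 -0.4 -6.8] gap 24.3
```

>>> apply_moves(increments=[{"tx": 0,"ty": -0.35,"tz": 0.05,"twist": 0},{"tx": 0,"ty": -0.35,"tz": 0.05,"twist": 0},{"tx": 0,"ty": -0.35,"tz": 0.05,"twist": 0},{"tx": 0,"ty": -0.35,"tz": 0.05,"twist": 0},{"tx": 0,"ty": 0,"tz": 0,"twist": 0}])

```text
time: 8.42
ee_pos: [503.6, -57.1, 282.0]
eef_rot: [[-0.085, -0.011, 0.996], [-0.996, -0.024, -0.085], [0.025, -1.0, -0.009]]
force: [1.1, -0.2, -4.2]
finger_gap: 24.1
```

```bash
python3 foot.py 0
```

```text
t 8.42 tcp [503.6 -57.1 282. ] foot-eye [ 3.3 -0.6 32.7] move cm [-0.11  3.27 -0.3 ] yaw -94.9 tilt [ 0.025 -1.    -0.009] F [ 1.1 -0.2 -4.2] gap 24.1
```

>>> apply_moves(increments=[{"tx": 0,"ty": 0,"tz": 0,"twist": 0},{"tx": 0,"ty": 0,"tz": 0,"twist": 0},{"tx": 0,"ty": 0,"tz": 0,"twist": 0},{"tx": 0,"ty": 0,"tz": 0,"twist": 0},{"tx": 0,"ty": 0,"tz": 0,"twist": 0},{"tx": 0,"ty": 0,"tz": 0,"twist": 0},{"tx": 0,"ty": 0,"tz": 0,"twist": 0},{"tx": 0,"ty": 0,"tz": 0,"twist": 0}])

```text
time: 9.08
ee_pos: [503.2, -57.0, 282.7]
eef_rot: [[-0.085, -0.011, 0.996], [-0.996, -0.024, -0.085], [0.025, -1.0, -0.009]]
force: [-0.1, -0.9, -3.4]
finger_gap: 23.8
```

```bash
python3 foot.py 0
python3 - <<'E'
from eye import *
c=snap('wrist');s=snap('scene');pickle.dump((c,s),open('w8.pkl','wb'))
im=np.zeros((600,800,3),np.uint8);im[:300,:390]=cv2.resize(c['img'][120:220,190:320],(390,300),interpolation=cv2.INTER_CUBIC)
im[:300,400:]=cv2.resize(s['img'][130:265,180:360],(400,300),interpolation=cv2.INTER_CUBIC)
save('w8.png',im[:300])
E
```

```text
t 9.08 tcp [503.2 -57.  282.7] foot-eye [ 2.9 -0.6 33.4] move cm [-0.11  3.34 -0.26] yaw -94.9 tilt [ 0.025 -1.    -0.009] F [-0.1 -0.9 -3.4] gap 23.8
```

View pics/w8.png

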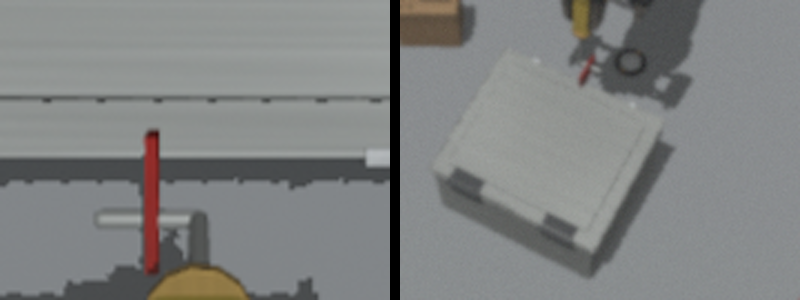

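The foot (97..205, row 219) still runs under the plate's top at the same place relative to the gripper, so no slip in the grip, and the plate rose with it. Checking the opening in numbers while finishing the hold.

>>> apply_moves(increments=[{"tx": 0,"ty": 0,"tz": 0,"twist": 0},{"tx": 0,"ty": 0,"tz": 0,"twist": 0},{"tx": 0,"ty": 0,"tz": 0,"twist": 0},{"tx": 0,"ty": 0,"tz": 0,"twist": 0},{"tx": 0,"ty": 0,"tz": 0,"twist": 0},{"tx": 0,"ty": 0,"tz": 0,"twist": 0},{"tx": 0,"ty": 0,"tz": 0,"twist": 0},{"tx": 0,"ty": 0,"tz": 0,"twist": 0}])

```text
time: 9.85
ee_pos: [503.1, -57.0, 282.7]
eef_rot: [[-0.084, -0.011, 0.996], [-0.996, -0.024, -0.085], [0.025, -1.0, -0.009]]
force: [1.4, -0.9, -3.9]
finger_gap: 23.8
```

```bash
python3 foot.py 0
python3 - <<'E'
from h import *
s=snap('scene');t=snap('top');h=cv2.cvtColor(s['img'],cv2.COLOR_RGB2HSV)[140:185,245:285];m=cv2.inRange(h,(0,70,30),(12,255,255))|cv2.inRange(h,(168,70,30),(180,255,255))
ys,xs=np.nonzero(m);print('red',xs.mean()+245,ys.mean()+140,len(xs))
for a in(0,.06,.12,.18):
    c,n=np.cos(a),np.sin(a);print(a,proj(s,[500.3+224-224*c+15*n,-44.4,116+224*n+15*c]).round(1))
E
```

```text
t 9.85 tcp [503.1 -57.  282.7] foot-eye [ 2.8 -0.5 33.4] move cm [-0.11  3.34 -0.25] yaw -94.8 tilt [ 0.025 -1.    -0.009] F [ 1.4 -0.9 -3.9] gap 23.8
red 263.6666666666667 160.83333333333334 24
0 [[265.  164.3]]
0.06 [[264.9 162.2]]
0.12 [[264.8 160.3]]
0.18 [[264.5 158.6]]
```

```bash
python3 -c "
from plant import *
print(close_job())"
```

```text
the job is handed in; nothing more can be done
None
```

The job is handed in, with the lid held ajar on the hook at about 25 mm. `close_job()` gives no verdict, so this rests on my own checks.

I took the middle-sized hook out of the block, slid its foot through the red eye and pulled up. The gasket let go somewhere past the last reading under load, which was about 11 N. I then raised the lid and held it for about 1.4 s.

**Last checks:**
- **Opening:** the scene camera shows the eye 3.8 px higher than when shut, against 4.0 px predicted for 0.12 rad. The hook's rise gives about 27 mm at the eye.
- **Hook:** the foot is about 6 mm from the eye's centre, and it had not slipped in the grip (23.8 mm opening).
- **Load:** the vertical force is about 4 N, which fits the hook plus the lid's weight.
- **Stillness:** the gripper stayed steady within 1 mm over the hold. The clock stood at about 10 s of the 51 s allowed.

**Disagreements:**
- My direct reading of the hole's centre was off by up to 4 mm, so I placed the eye from the plate's corners instead; later views agreed to about 1 px.
- The tool tilted by about 1.4° during the job, well inside the 0.45 rad limit.

I did not measure the counter parts again at the end. I saw no sign that any of them was touched.

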